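Tidy the make-up table into two stacks

ROBOT

A 7-joint arm with a two-finger parallel gripper is mounted at the origin on the work surface. World frame = base frame: x ahead of the robot, y to its left, z up, the work surface at z = 0. Lengths are in m, angles in rad, forces in N, time in s.
With the tool pointing down it reaches from about 0.4 to 0.85 m from the base axis. Payload 4.4 kg.
Tool frame: the origin (TCP) lies between the finger pads; the fingertips stand 19 mm ahead of it and the grasp point (between the pads) is the TCP; z points along the fingers, y is the line along which they close (so a half turn about z gives the same grasp; the last joint's range is limited). The gripper opens to 94 mm and grips with 3 to 60 N. Pads are 16 mm wide; open, the fingers measure 119 mm over their backs; the gripper's body (75 mm by 177 mm) begins 78 mm behind the grasp point.
Start: joints at [1.036, 0.628, 0.038, 1.517, -0.027, 0.996, -0.02], TCP at [0.294, -0.58, 0.224] pointing down, gripper open.
Joint ranges: [-3.06, 3.06], [-0.37, 2.12], [-1.25, 1.32], [0.18, 2.47], [-1.1, 4.24], [0.23, 1.98], [-2.94, 2.94]. Speed limits (rad/s): [2.57, 2.57, 3.14, 3.14, 3.14, 3.14, 3.14].

INTERFACE

Orientations are given as a unit quaternion [x, y, z, w].
In Python, from workcell import ctrl, viewer, close_job gives the robot as it stands. The module is installed in compiled form; this text tells all that it offers.
- The arm moves only by the tool apply_moves, never from a script. Its argument "targets" is a list of rows, each an object with "translation": the shift along the tool's x, y, z in cm, a list of three; "twist": the turn, a rotation vector about the tool's x, y, z in degrees, a list of three; "fingers": the finger opening in cm, from 0 to 9.4. In form: [{"translation": [tx, ty, tz], "twist": [rx, ry, rz], "fingers": fingers}, ...]. A call has 1 to 10 rows; each row is the pose to reach, as a shift and turn from the pose commanded when the call began, along the tool's axes at that moment; what a row does not reach only later rows make up. A row lasts 1/8 s, in which the tool goes at most 62.5 mm and 10.7 degrees, less where a joint would pass 70% of its speed; a pose out of reach is approached as far as the arm can. A call with a gripper value outside its range is refused whole. The fingers move at their own pace and stop on an object; "grip_force" is the grip in N (left out, the last holds). Time passes only in rows, so rows that repeat a pose let the fingers close. It gives the time, the measured TCP pose, the force, the opening and the grip force at its end, in the units of the state.
- ctrl.sense(): the state, without advancing time (a new reading comes with each control period).
- viewer.read_camera(name): name is "side" or "top" or "wrist"; returns (picture, depth): 480x640x3 uint8, red, green, blue; 480x640 float32, m along the optical axis (not along the pixel's ray), 0 where there is no reading.
- viewer.calibration(name): a dict with "K" (3x3 intrinsics, pixels), "world_from_camera" (4x4, takes a point from camera to world coordinates); the wrist camera has in their place "T_tool_cam" (4x4, takes a point from camera to tool coordinates, whose origin is the TCP and whose axes are the flange's). Camera axes: x right, y up, looking along -z (the intrinsics and any distortion apply to the point x, -y, -z); pixel columns grow to the right and rows downward; lengths in m; the calibration is good to about 2 mm. A picture is of the moment at which its call begins: read the wrist's pose just before it. calibration takes no time and is no camera call.
- close_job(): hands the job in; it is judged then, once.
The state is a dict: "clock": time; "q": joint angles; "joint_velocities": joint speeds; "joint_efforts": joint torques, N m; "ee_pos": TCP position; "tcp_rot": TCP orientation; "wrist_force": force on the tool from outside, world axes, zero at the start; "moment": the same for the moment, N m; "grip_width": opening from 0.0 (shut) to 1.0 (fully open); "finger_force": force on a finger pad.
Only numpy, scipy, OpenCV 4.12 (cv2) and the standard library are available. Lean on these libraries where they do the work, as an engineer would, in place of code of your own. Each camera call takes 0.05 s, during which the arm holds its last target. There are 200 camera calls.

TASK

Tidy the make-up table: stack the three round powder pots on the round stand, the widest at the bottom, then the middle one, the narrowest on top, and stack the two compacts on the oblong stand, the larger one underneath, both with their long sides parallel to the stand's long side. Centre each thing neatly on what it rests on, lids up, and set it down gently rather than dropping it. Leave the nail varnish, the lipstick and the little bowl where they stand.

Things in the scene. Friction and masses are not known exactly. Their poses are not given: they have to be found in the camera images.
- wide_pot_mid (a point): the widest closed round powder pot, white below with a black screw lid and a silver disc on the lid; diameter 60 mm, height 16 mm, weight about 60 g; loose, standing lid up on the table at the start. The point is at its centre, half-way up (8 mm above its underside); z is up through the lid
- middle_pot_mid (a point): the middle-sized closed round powder pot, white below with a black screw lid and a silver disc on the lid; diameter 48 mm, height 20 mm, weight about 50 g; loose, standing lid up on the table at the start. The point is at its centre, half-way up (10 mm above its underside); z is up through the lid
- narrow_pot_mid (a point): the narrowest closed round powder pot, white below with a black screw lid and a silver disc on the lid; diameter 36 mm, height 18 mm, weight about 30 g; loose, standing lid up on the table at the start. The point is at its centre, half-way up (9 mm above its underside); z is up through the lid
- large_compact_mid (a point): the larger closed make-up compact, an oblong black box lying flat with a silver panel on its lid; 66 mm long (its x axis) by 46 mm wide (its y axis), 16 mm thick, about 60 g; loose, lid up on the table, turned any way at the start. The point is at its centre, half-way up (8 mm above its underside); z is up through the lid
- small_compact_mid (a point): the smaller closed make-up compact, an oblong black box lying flat with a silver panel on its lid; 48 mm long (its x axis) by 34 mm wide (its y axis), 14 mm thick, about 35 g; loose, lid up on the table, turned any way at the start. The point is at its centre, half-way up (7 mm above its underside); z is up through the lid
- round_stand: round white ceramic stand, a flat disc 80 mm in diameter and 8 mm high, fixed to the table; origin at the centre of its underside, on the table (its flat top is 8 mm above); z is up
- oblong_stand: oblong white ceramic stand, a flat slab 84 mm long (its x axis) by 64 mm wide (its y axis) and 8 mm high, fixed to the table, turned up to 30 degrees; origin at the centre of its underside, on the table (its flat top is 8 mm above); z is up
- varnish_mid (a point): bystander: amber glass nail varnish bottle with a black cap, 30 mm in diameter, 55 mm tall, loose, standing upright; the point is at its centre, half-way up
- lipstick_mid (a point): bystander: closed black lipstick tube with a brass band, 22 mm in diameter, 55 mm tall, loose, standing upright; the point is at its centre, half-way up
- bowl: bystander: little blue ceramic bowl, 66 mm in diameter at the rim, 32 mm high, loose; origin at the centre of its underside

How it is judged:
At the end, for the whole second after the job is handed in: Wide, middle, narrow pot stacked upward on the round stand; large, then small compact on the oblong stand. Each within 10 mm of centre on what it rests on, within 4 mm of its stacked height, lid up within 0.1 rad, at rest; compacts within 0.25 rad of the stand's long axis, either way round (horizontal distance between wide_pot_mid and round_stand below 0.01 m and z of wide_pot_mid in the frame of round_stand between 0.012 and 0.02 m and angle between each of wide_pot_mid, middle_pot_mid, narrow_pot_mid, large_compact_mid, small_compact_mid's own z axis and vertical below 0.1 rad and linear speed of each of wide_pot, middle_pot, narrow_pot, large_compact, small_compact below 0.02 m/s and angular speed of each of wide_pot, middle_pot, narrow_pot, large_compact, small_compact below 0.2 rad/s and horizontal distance between middle_pot_mid and wide_pot_mid below 0.01 m and z of middle_pot_mid in the frame of round_stand between 0.03 and 0.038 m and horizontal distance between narrow_pot_mid and middle_pot_mid below 0.01 m and z of narrow_pot_mid in the frame of round_stand between 0.049 and 0.057 m and horizontal distance between large_compact_mid and oblong_stand below 0.01 m and z of large_compact_mid in the frame of oblong_stand between 0.012 and 0.02 m and horizontal distance between small_compact_mid and large_compact_mid below 0.01 m and z of small_compact_mid in the frame of oblong_stand between 0.027 and 0.035 m and angle between the x axis of each of large_compact_mid, small_compact_mid and the x axis of oblong_stand, either way round below 0.25 rad); the robot touches nothing.
It fails at once if the nail varnish bottle is pushed more than 15 mm from its place or tipped over (distance of varnish_mid from where it was at the start of the episode above 0.015 m or angle between varnish_mid's own z axis and vertical above 0.3 rad).
It fails at once if the lipstick is pushed more than 15 mm from its place or tipped over (distance of lipstick_mid from where it was at the start of the episode above 0.015 m or angle between lipstick_mid's own z axis and vertical above 0.3 rad).
It fails at once if the little bowl is pushed more than 15 mm from its place or tipped over (distance of bowl from where it was at the start of the episode above 0.015 m or angle between bowl's own z axis and vertical above 0.3 rad).
It fails at once if a pot or compact is dropped or thrown (moves faster than 0.6 m/s, as after a fall of about 18 mm, with no finger touching it) ((linear speed of wide_pot above 0.6 m/s and contact force between wide_pot and the fingers below 0.01 N) or (linear speed of middle_pot above 0.6 m/s and contact force between middle_pot and the fingers below 0.01 N) or (linear speed of narrow_pot above 0.6 m/s and contact force between narrow_pot and the fingers below 0.01 N) or (linear speed of large_compact above 0.6 m/s and contact force between large_compact and the fingers below 0.01 N) or (linear speed of small_compact above 0.6 m/s and contact force between small_compact and the fingers below 0.01 N)).
It also fails if it takes over 136 s, if anything falls off the work surface, if the arm or the gripper's body presses on something with over 40 N, if the wrist force passes 120 N, or if a joint passes its speed limit or range.

## Working session

There is one attempt and no reset: what is moved stays moved. The work goes in short steps, Python scripts to look and compute and a tool call to move; the robot and the scene stay as the last step left them, time stands still between calls to the robot, and variables do not carry over. Pictures are saved under pics/ and viewed, at most 14 in all, crops included, and the job is handed in when it is done.

Besides the shell and the picture viewer there is one more tool, called after ">>>" by a JSON object that holds its "name" and its "arguments", one argument or row to a line. apply_moves: Moves the arm, as the interface text tells. Its arguments: {"type":"object","properties":{"targets":{"type":"array"},"grip_force":{"type":"number"}},"required":["targets"]}

```bash
mkdir -p pics; python3 - <<'E'
from workcell import ctrl, viewer
import cv2, numpy as np
s=ctrl.sense(); print({k:np.round(v,3) for k,v in s.items()})
for n in("top","side"):
    p,d=viewer.read_camera(n); cv2.imwrite(f"pics/{n}0.png",p[:,:,::-1]); np.save(f"{n}0.npy",d)
    c=viewer.calibration(n); print(n,{k:np.round(v,4).tolist() if not isinstance(v,str) else v for k,v in c.items()})
print(viewer.calibration("wrist"))
E
```

```text
{'clock': np.float64(0.0), 'q': array([ 1.036,  0.629,  0.038,  1.518, -0.027,  0.996, -0.02 ]), 'joint_velocities': array([ 0.002,  0.   , -0.001, -0.001, -0.001,  0.   , -0.   ]), 'joint_efforts': array([-0.0000e+00, -5.4973e+01,  1.1440e+00, -1.8663e+01, -5.2000e-02,
        2.4000e-02,  0.0000e+00]), 'ee_pos': array([ 0.293, -0.579,  0.224]), 'tcp_rot': array([ 0.973,  0.232, -0.   , -0.001]), 'wrist_force': array([-0.045,  0.413,  0.532]), 'moment': array([ 0.017, -0.006, -0.056]), 'finger_force': np.float64(0.0), 'grip_width': np.float64(1.0)}
top {'K': [[464.9792, 0.0, 311.426], [0.0, 464.9792, 244.9028], [0.0, 0.0, 1.0]], 'world_from_camera': [[-0.029, 0.9941, -0.1046, 0.4686], [-0.9994, -0.0309, -0.0168, -0.0211], [-0.0199, 0.1041, 0.9944, 0.8264], [0.0, 0.0, 0.0, 1.0]]}
side {'K': [[487.1983, 0.0, 317.7003], [0.0, 487.1983, 242.7612], [0.0, 0.0, 1.0]], 'world_from_camera': [[-0.8655, 0.3277, -0.3787, 0.2187], [-0.5007, -0.5828, 0.64, 0.5381], [-0.011, 0.7436, 0.6686, 0.5896], [0.0, 0.0, 0.0, 1.0]]}
{'K': array([[334.85677339,   0.        , 320.91327435],
       [  0.        , 334.85677339, 240.26109363],
       [  0.        ,   0.        ,   1.        ]]), 'T_tool_cam': array([[ 4.88680729e-04,  9.63908755e-01,  2.66232367e-01,
         7.71241014e-02],
       [ 9.99999584e-01, -2.66162961e-04, -8.71883915e-04,
        -5.39063903e-04],
       [-7.69555344e-04,  2.66232682e-01, -9.63908485e-01,
        -1.60980037e-01],
       [ 0.00000000e+00,  0.00000000e+00,  0.00000000e+00,
         1.00000000e+00]])}
```

View pics/top0.png

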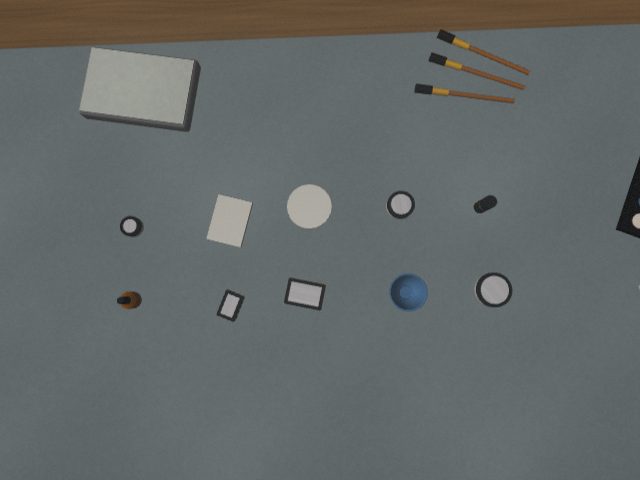

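The top view shows everything: round stand (309,206), oblong stand (230,220), wide pot (494,290), middle pot (401,204), narrow pot (131,226), large compact (305,293), small compact (230,305). The bystanders are the bowl (408,292), lipstick (487,204) and varnish (128,300).

```bash
cat > h.py <<'E'
import numpy as np, cv2
from workcell import ctrl, viewer
from scipy.spatial.transform import Rotation as R
def world(d,K,T):
    v,u=np.mgrid[:480,:640]
    P=np.stack([(u-K[0,2])/K[0,0]*d,-(v-K[1,2])/K[1,1]*d,-d],-1)
    return P@T[:3,:3].T+T[:3,3]
def comps(W,ok,zlo,zhi,minpix=40):
    """components of points with zlo<z<zhi: world xy minAreaRect, median z"""
    m=(ok&(W[...,2]>zlo)&(W[...,2]<zhi)).astype(np.uint8)
    n,L,st,c=cv2.connectedComponentsWithStats(m)
    for i in range(1,n):
        if st[i,4]<minpix: continue
        p=W[L==i]; (cx,cy),(w,h),a=cv2.minAreaRect((p[:,:2]*1000).astype(np.float32))
        if w<h: w,h,a=h,w,a-90
        print("px",c[i].round().astype(int),"n",st[i,4],"rect c",round(cx,1),round(cy,1),"LxW",round(w,1),round(h,1),"long-axis deg",round((a+90)%180-90,1),"zmed",(np.median(p[:,2])*1000).round(1),"mean",(p[:,:2].mean(0)*1000).round(1))
def toolcam():
    s=ctrl.sense(); T=np.eye(4); T[:3,:3]=R.from_quat(s["tcp_rot"]).as_matrix(); T[:3,3]=s["ee_pos"]
    c=viewer.calibration("wrist"); p,d=viewer.read_camera("wrist")
    return s,p,d,c["K"],T@c["T_tool_cam"],T
E
python3 - <<'E'
from h import *
c=viewer.calibration("top"); d=np.load("top0.npy"); W=world(d,c["K"],c["world_from_camera"])
t=W[100:450:10,200:600:10,2]; print("table z",np.median(t),t.std())
comps(W,(d>0),np.median(t)+.004,.1)
E
```

```text
table z 0.00027588766967606704 0.062346658263115376
px [477  50] n 611 rect c 901.5 -333.0 LxW 179.4 17.3 long-axis deg 64.2 zmed 10.7 mean [ 904. -321.]
px [140  88] n 8057 rect c 855.5 296.1 LxW 200.4 141.2 long-axis deg 80.6 zmed 32.6 mean [844.3 292.3]
px [470  69] n 596 rect c 866.2 -318.6 LxW 179.7 19.0 long-axis deg 70.1 zmed 10.9 mean [ 866.8 -306.2]
px [457  93] n 586 rect c 823.8 -293.2 LxW 179.7 16.5 long-axis deg 81.7 zmed 11.0 mean [ 823.1 -280. ]
px [632 208] n 904 rect c 622.9 -569.6 LxW 137.0 38.7 long-axis deg -6.6 zmed 12.6 mean [ 602.6 -570.5]
px [309 206] n 1536 rect c 625.2 -4.7 LxW 78.9 78.8 long-axis deg -80.2 zmed 8.1 mean [625.2  -4.7]
px [400 204] n 632 rect c 621.4 -166.2 LxW 47.5 47.1 long-axis deg -65.4 zmed 20.4 mean [ 620.7 -165.3]
px [229 220] n 1639 rect c 604.4 138.2 LxW 83.8 64.5 long-axis deg -15.2 zmed 7.8 mean [604.1 138.1]
px [485 203] n 268 rect c 614.5 -308.3 LxW 21.1 21.1 long-axis deg 1.2 zmed 52.7 mean [ 613.  -305.2]
px [131 226] n 373 rect c 598.2 313.1 LxW 36.8 34.4 long-axis deg 89.7 zmed 17.5 mean [598.2 311.5]
px [408 292] n 1115 rect c 467.8 -168.9 LxW 64.2 63.9 long-axis deg -69.9 zmed 18.6 mean [ 467.7 -171.1]
px [493 289] n 1028 rect c 467.8 -319.2 LxW 59.8 58.7 long-axis deg 87.1 zmed 16.5 mean [ 467.7 -318.3]
px [305 293] n 1017 rect c 470.3 7.1 LxW 66.5 46.3 long-axis deg 77.3 zmed 16.0 mean [470.1   6.9]
px [230 305] n 560 rect c 453.9 137.8 LxW 48.2 34.8 long-axis deg -22.7 zmed 13.7 mean [453.8 137.1]
px [129 299] n 316 rect c 468.3 310.6 LxW 29.3 25.6 long-axis deg 4.5 zmed 26.5 mean [468.4 307.5]
```

View pics/side0.png

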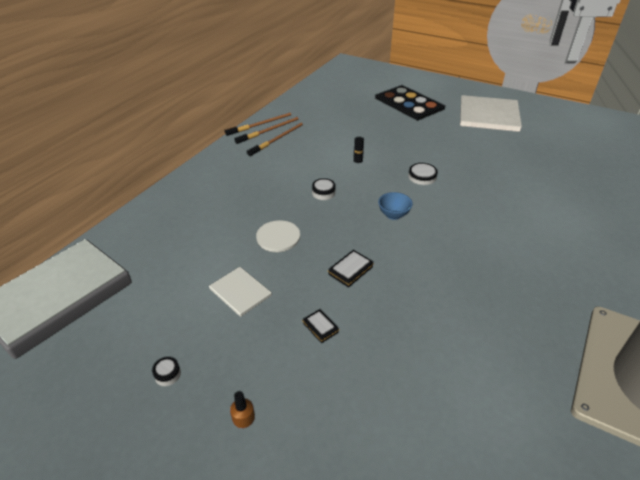

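>>> {"name": "apply_moves", "arguments": {
  "targets": [
    {"translation":[2,-1,0.5],"twist":[0,0,-5],"fingers":9.4},
    {"translation":[5.5,-3,2],"twist":[0,0,-13],"fingers":9.4},
    {"translation":[10,-5.5,3.5],"twist":[0,0,-23],"fingers":9.4},
    {"translation":[14.5,-8,5],"twist":[0,0,-33],"fingers":9.4},
    {"translation":[19,-10.5,6.5],"twist":[0,0,-43],"fingers":9.4},
    {"translation":[23,-13,8],"twist":[0,0,-52],"fingers":9.4},
    {"translation":[26,-15,9.5],"twist":[0,0,-60],"fingers":9.4},
    {"translation":[27.3,-15.5,10.4],"twist":[0,0,-63.2],"fingers":9.4},
    {"translation":[27.3,-15.5,10.4],"twist":[0,0,-63.2],"fingers":9.4},
    {"translation":[27.3,-15.5,10.4],"twist":[0,0,-63.2],"fingers":9.4}
  ],
  "grip_force": 15
}}

```text
clock: 1.35
ee_pos: [0.4663, -0.3204, 0.1207]
tcp_rot: [0.708, 0.706, -0.001, 0.0]
wrist_force: [-0.2, -0.1, 0.6]
grip_width: 1.001
finger_force: 0.0
```

```bash
python3 - <<'E'
from h import *
s,p,d,K,Tc,T=toolcam(); cv2.imwrite("pics/w1.png",p[:,:,::-1])
print(s["clock"],s["ee_pos"].round(4),T[:3,:3].round(3).tolist(),s["q"].round(2))
W=world(d,K,Tc); comps(W,(d>0),.004,.09,200)
E
```

```text
1.35 [ 0.4663 -0.3204  0.1207] [[0.003, 1.0, -0.0], [1.0, -0.003, -0.002], [-0.002, -0.0, -1.0]] [ 0.7   0.65 -0.23  1.85  0.23  0.67  0.33]
px [320  36] n 6729 rect c 465.3 -172.0 LxW 64.2 54.2 long-axis deg 0.1 zmed 16.5 mean [ 465.4 -167.8]
px [537  33] n 4753 rect c 619.2 -167.4 LxW 49.3 41.6 long-axis deg -1.8 zmed 20.7 mean [ 616.1 -166.9]
px [320 240] n 4136 rect c 465.3 -317.5 LxW 59.6 59.4 long-axis deg 74.5 zmed 17.1 mean [ 465.4 -316.2]
px [514 234] n 1770 rect c 612.1 -306.9 LxW 22.4 21.8 long-axis deg -32.1 zmed 48.2 mean [ 607.9 -304.9]
```

View pics/w1.png

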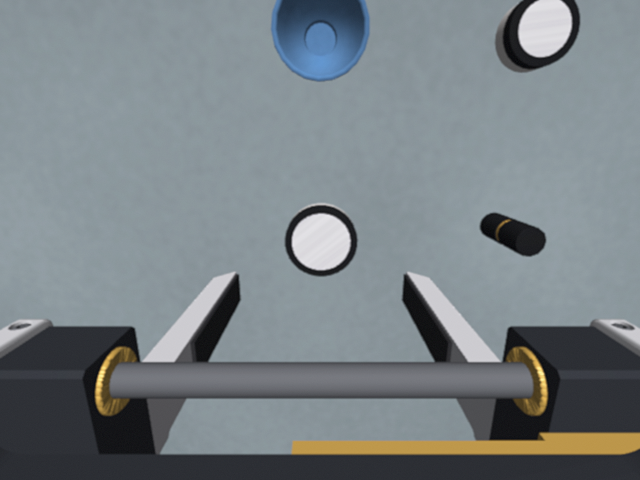

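The wrist view shows the wide pot at (320,240) between the fingers, with the lipstick (515,235) and bowl (320,30) well clear. It agrees with the top camera to about 2 mm.

>>> {"name": "apply_moves", "arguments": {
  "targets": [
    {"translation":[0.2,0.1,3],"twist":[0,0,0],"fingers":9.4},
    {"translation":[0.2,0.1,6],"twist":[0,0,0],"fingers":9.4},
    {"translation":[0.2,0.1,8.5],"twist":[0,0,0],"fingers":9.4},
    {"translation":[0.2,0.1,9.8],"twist":[0,0,0],"fingers":9.4},
    {"translation":[0.2,0.1,9.8],"twist":[0,0,0],"fingers":7.5},
    {"translation":[0.2,0.1,9.8],"twist":[0,0,0],"fingers":5.5},
    {"translation":[0.2,0.1,9.8],"twist":[0,0,0],"fingers":5},
    {"translation":[0.2,0.1,9.8],"twist":[0,0,0],"fingers":5},
    {"translation":[0.2,0.1,9.8],"twist":[0,0,0],"fingers":5},
    {"translation":[0.2,0.1,9.8],"twist":[0,0,0],"fingers":5}
  ],
  "grip_force": 15
}}

```text
clock: 2.65
ee_pos: [0.4684, -0.3166, 0.0232]
tcp_rot: [0.707, 0.707, -0.0, 0.0]
wrist_force: [-1.6, 0.7, 6.3]
grip_width: 0.634
finger_force: 15.0
```

>>> {"name": "apply_moves", "arguments": {
  "targets": [
    {"translation":[0,0,-2],"twist":[0,0,0],"fingers":5},
    {"translation":[0,0,-5],"twist":[0,0,0],"fingers":5},
    {"translation":[2,1,-6],"twist":[0,0,0],"fingers":5},
    {"translation":[6,3,-6],"twist":[0,0,0],"fingers":5},
    {"translation":[11,5.5,-6],"twist":[0,0,0],"fingers":5},
    {"translation":[16,8,-6],"twist":[0,0,0],"fingers":5},
    {"translation":[21,10.5,-6],"twist":[0,0,0],"fingers":5},
    {"translation":[26,13,-6],"twist":[0,0,0],"fingers":5},
    {"translation":[29.5,14.8,-6],"twist":[0,0,0],"fingers":5},
    {"translation":[31.2,15.7,-5],"twist":[0,0,0],"fingers":5}
  ]
}}

```text
clock: 3.9
ee_pos: [0.6262, -0.0009, 0.0726]
tcp_rot: [0.706, 0.709, 0.001, 0.0]
wrist_force: [0.2, -1.2, -2.0]
grip_width: 0.632
finger_force: 15.0
```

>>> {"name": "apply_moves", "arguments": {
  "targets": [
    {"translation":[0,0,0],"twist":[0,0,0],"fingers":5},
    {"translation":[0,0,0],"twist":[0,0,0],"fingers":5},
    {"translation":[0,0,0],"twist":[0,0,0],"fingers":5}
  ]
}}

```text
clock: 4.28
ee_pos: [0.6244, -0.0066, 0.0726]
tcp_rot: [0.708, 0.706, -0.001, 0.0]
wrist_force: [-0.3, -0.7, -0.8]
grip_width: 0.635
finger_force: 15.0
```

```bash
cat > look.py <<'E'
from h import *
import sys
s,p,d,K,Tc,T=toolcam(); cv2.imwrite(f"pics/{sys.argv[1]}.png",p[:,:,::-1])
yaw=np.degrees(np.arctan2(T[1,0],T[0,0]))
print(round(float(s["clock"]),2),"tcp",(s["ee_pos"]*1000).round(1),"yaw",yaw.round(2),"tilt",np.degrees(np.arccos(-T[2,2])).round(2),"grip mm",round(s["grip_width"]*94,1),"q",s["q"].round(2))
comps(world(d,K,Tc),(d>0),.004,.12,200)
E
python3 look.py w2
```

```text
4.28 tcp [624.4  -6.6  72.6] yaw 89.89 tilt 0.08 grip mm 59.7 q [ 0.06  0.78 -0.15  1.71  0.18  0.66 -0.19]
px [39 32] n 4502 rect c 457.4 137.8 LxW 38.4 34.6 long-axis deg -22.7 zmed 14.6 mean [460.8 135.9]
px [286  42] n 12048 rect c 601.3 137.3 LxW 84.1 57.1 long-axis deg -15.6 zmed 8.7 mean [603.4 131.9]
px [ 95 239] n 7405 rect c 468.3 9.7 LxW 66.6 47.0 long-axis deg 77.2 zmed 16.9 mean [471.6  11.8]
px [320 283] n 18635 rect c 624.3 0.4 LxW 77.5 73.9 long-axis deg -38.7 zmed 66.3 mean [623.6   1.4]
px [316 428] n 1344 rect c 619.9 -149.1 LxW 47.0 21.0 long-axis deg -1.3 zmed 16.9 mean [ 619.9 -145.2]
```

View pics/w2.png

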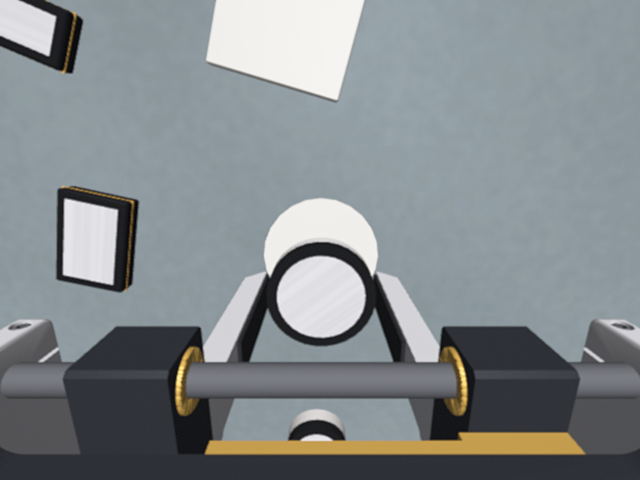

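The held wide pot's lid is at (320,295), level in the grip; the stand is at about (320,240) behind it. I'll measure the pot's offset from the TCP.

```bash
python3 - <<'E'
from h import *
for i in range(3):
    s,p,d,K,Tc,T=toolcam(); print((s["ee_pos"]*1000).round(1))
W=world(d,K,Tc)
# restrict to lid disc pixels
ok=np.zeros(d.shape,bool); ok[235:350,265:378]=1
comps(W,ok,.045,.08,300); comps(W,ok|(np.mgrid[:480,:640][0]<300),.004,.0125,300)
E
```

```text
[624.6  -6.2  72.7]
[624.7  -5.8  72.7]
[624.8  -5.3  72.7]
px [321 292] n 9562 rect c 623.9 -6.4 LxW 60.4 60.4 long-axis deg 46.6 zmed 66.5 mean [624.2  -3.6]
px [286  43] n 12377 rect c 601.6 138.1 LxW 83.8 58.9 long-axis deg -15.6 zmed 8.7 mean [603.5 132.7]
px [70 46] n 644 rect c 472.9 131.3 LxW 34.5 4.9 long-axis deg 67.6 zmed 8.7 mean [473.7 131.4]
px [121 230] n 798 rect c 485.4 17.0 LxW 80.8 39.6 long-axis deg -67.0 zmed 8.4 mean [486.   16.6]
px [319 231] n 4181 rect c 622.9 10.7 LxW 79.5 53.9 long-axis deg 1.3 zmed 8.8 mean [622.8  16.8]
```

>>> {"name": "apply_moves", "arguments": {
  "targets": [
    {"translation":[0.2,0,1.5],"twist":[0,0,0],"fingers":5},
    {"translation":[0.2,0,3],"twist":[0,0,0],"fingers":5},
    {"translation":[0.2,0,3.8],"twist":[0,0,0],"fingers":5},
    {"translation":[0.2,0,4.1],"twist":[0,0,0],"fingers":5},
    {"translation":[0.2,0,4.15],"twist":[0,0,0],"fingers":5},
    {"translation":[0.2,0,4.15],"twist":[0,0,0],"fingers":5},
    {"translation":[0.2,0,4.15],"twist":[0,0,0],"fingers":5},
    {"translation":[0.2,0,4.15],"twist":[0,0,0],"fingers":5}
  ]
}}

```text
clock: 5.48
ee_pos: [0.6243, -0.0021, 0.0312]
tcp_rot: [0.707, 0.707, -0.0, -0.0]
wrist_force: [-3.4, -0.4, 5.4]
grip_width: 0.631
finger_force: 15.0
```

>>> {"name": "apply_moves", "arguments": {
  "targets": [
    {"translation":[0,0,0],"twist":[0,0,0],"fingers":6.3},
    {"translation":[0,0,0],"twist":[0,0,0],"fingers":7},
    {"translation":[0,0,0],"twist":[0,0,0],"fingers":8},
    {"translation":[0,0,0],"twist":[0,0,0],"fingers":8},
    {"translation":[0,0,-2],"twist":[0,0,0],"fingers":8},
    {"translation":[0,0,-5],"twist":[0,0,0],"fingers":9},
    {"translation":[-4,0,-7],"twist":[0,0,0],"fingers":9},
    {"translation":[-9,-0.1,-7],"twist":[0,0,0],"fingers":9},
    {"translation":[-14,-0.2,-7],"twist":[0,0,0],"fingers":9},
    {"translation":[-16.2,-0.3,-7],"twist":[0,0,0],"fingers":9}
  ]
}}

```text
clock: 6.72
ee_pos: [0.6219, -0.1684, 0.1023]
tcp_rot: [0.708, 0.706, -0.0, 0.001]
wrist_force: [-0.4, -0.1, -0.5]
grip_width: 0.954
finger_force: 0.0
```

>>> {"name": "apply_moves", "arguments": {
  "targets": [
    {"translation":[0,0,0],"twist":[0,0,0],"fingers":9},
    {"translation":[0,0,0],"twist":[0,0,0],"fingers":9},
    {"translation":[0,0,0],"twist":[0,0,0],"fingers":9},
    {"translation":[0,0,0],"twist":[0,0,0],"fingers":9},
    {"translation":[0,0,0],"twist":[0,0,0],"fingers":9}
  ]
}}

```text
clock: 7.35
ee_pos: [0.6222, -0.1633, 0.1009]
tcp_rot: [0.706, 0.708, 0.0, -0.0]
wrist_force: [0.2, 0.2, 1.4]
grip_width: 0.958
finger_force: 0.0
```

```bash
python3 look.py w3; python3 - <<'E'
from h import *
c=viewer.calibration("top"); p,d=viewer.read_camera("top"); W=world(d,c["K"],c["world_from_camera"])
ok=np.zeros(d.shape,bool); ok[160:240,270:350]=1
print("wide pot:");comps(W,ok,.014,.04); comps(W,ok,.004,.04)
E
```

```text
7.35 tcp [ 622.2 -163.3  100.9] yaw 90.12 tilt 0.01 grip mm 90.0 q [ 0.32  0.77 -0.19  1.64  0.19  0.75  0.05]
px [86 25] n 4260 rect c 465.3 -5.3 LxW 47.4 38.0 long-axis deg -11.4 zmed 16.6 mean [468.9  -9.8]
px [324  36] n 8301 rect c 623.4 -17.2 LxW 79.8 50.4 long-axis deg -0.1 zmed 24.2 mean [623.2 -16.7]
px [107 261] n 6236 rect c 465.7 -166.5 LxW 65.1 64.2 long-axis deg 42.4 zmed 21.3 mean [ 459.4 -169. ]
px [318 252] n 3226 rect c 619.6 -164.0 LxW 48.3 47.2 long-axis deg 88.8 zmed 21.0 mean [ 619.5 -162.1]
px [227 295] n 1237 rect c 574.2 -160.2 LxW 21.4 10.1 long-axis deg -54.8 zmed 104.9 mean [ 573.7 -158.3]
px [414 295] n 1235 rect c 668.7 -159.9 LxW 21.4 9.7 long-axis deg 56.2 zmed 104.8 mean [ 669.4 -158.1]
px [575 310] n 833 rect c 831.9 -217.2 LxW 31.8 17.1 long-axis deg 77.0 zmed 14.2 mean [ 829.5 -213.5]
px [310 420] n 1065 rect c 612.5 -301.5 LxW 21.2 13.6 long-axis deg -0.1 zmed 39.2 mean [ 613.  -298.8]
wide pot:
px [309 204] n 931 rect c 625.7 -6.2 LxW 59.9 58.0 long-axis deg -1.6 zmed 24.3 mean [624.9  -5.7]
px [309 206] n 1546 rect c 625.6 -4.9 LxW 79.0 78.6 long-axis deg -17.7 zmed 23.0 mean [623.3  -4.9]
```

Wide pot sits 1.3 mm off the stand centre. Next, the middle pot.

>>> {"name": "apply_moves", "arguments": {
  "targets": [
    {"translation":[-0.1,-0.1,2],"twist":[0,0,0],"fingers":9},
    {"translation":[-0.1,-0.1,5],"twist":[0,0,0],"fingers":8.5},
    {"translation":[-0.1,-0.1,7],"twist":[0,0,0],"fingers":8},
    {"translation":[-0.1,-0.1,7.7],"twist":[0,0,0],"fingers":7.5},
    {"translation":[-0.1,-0.1,7.7],"twist":[0,0,0],"fingers":7},
    {"translation":[-0.1,-0.1,7.7],"twist":[0,0,0],"fingers":5.2},
    {"translation":[-0.1,-0.1,7.7],"twist":[0,0,0],"fingers":4},
    {"translation":[-0.1,-0.1,7.7],"twist":[0,0,0],"fingers":4},
    {"translation":[-0.1,-0.1,7.7],"twist":[0,0,0],"fingers":4},
    {"translation":[-0.1,-0.1,7.7],"twist":[0,0,0],"fingers":4}
  ]
}}

```text
clock: 8.7
ee_pos: [0.6215, -0.1652, 0.0247]
tcp_rot: [0.707, 0.707, 0.0, 0.0]
wrist_force: [-0.8, 0.1, 4.7]
grip_width: 0.508
finger_force: 15.0
```

>>> {"name": "apply_moves", "arguments": {
  "targets": [
    {"translation":[0,0,-2],"twist":[0,0,0],"fingers":4},
    {"translation":[0,0,-5],"twist":[0,0,0],"fingers":4},
    {"translation":[2,0,-7],"twist":[0,0,0],"fingers":4},
    {"translation":[6,0.2,-7],"twist":[0,0,0],"fingers":4},
    {"translation":[10,0.4,-7],"twist":[0,0,0],"fingers":4},
    {"translation":[14,0.4,-7],"twist":[0,0,0],"fingers":4},
    {"translation":[16,0.4,-6],"twist":[0,0,0],"fingers":4},
    {"translation":[16,0.4,-5],"twist":[0,0,0],"fingers":4},
    {"translation":[16,0.4,-5],"twist":[0,0,0],"fingers":4},
    {"translation":[16,0.4,-5],"twist":[0,0,0],"fingers":4}
  ]
}}

```text
clock: 9.95
ee_pos: [0.6249, -0.0075, 0.0737]
tcp_rot: [0.708, 0.706, -0.001, 0.0]
wrist_force: [-0.9, -0.2, -0.6]
grip_width: 0.508
finger_force: 15.0
```

```bash
python3 - <<'E'
from h import *
for i in range(6):
    s,p,d,K,Tc,T=toolcam(); print((s["ee_pos"]*1000).round(1))
W=world(d,K,Tc)
ok=np.zeros(d.shape,bool); ok[:,230:410]=1
comps(W,ok,.055,.083,300)
ok=np.zeros(d.shape,bool); ok[:300,230:410]=1
comps(W,ok,.004,.03,300)
cv2.imwrite("pics/w4.png",p[:,:,::-1])
E
```

```text
[624.9  -7.5  73.7]
[625.   -7.2  73.9]
[625.1  -6.8  74.1]
[625.2  -6.4  74.2]
[625.2  -6.1  74.2]
[625.1  -5.8  74.2]
px [320 290] n 7410 rect c 627.3 -0.5 LxW 58.8 51.1 long-axis deg 34.7 zmed 70.5 mean [624.4  -1.5]
px [294  43] n 10920 rect c 605.7 137.5 LxW 75.8 59.9 long-axis deg -15.6 zmed 8.7 mean [608.4 132.4]
px [318 234] n 5049 rect c 624.0 10.2 LxW 79.8 54.8 long-axis deg -2.7 zmed 9.9 mean [623.   15.8]
```

View pics/w4.png

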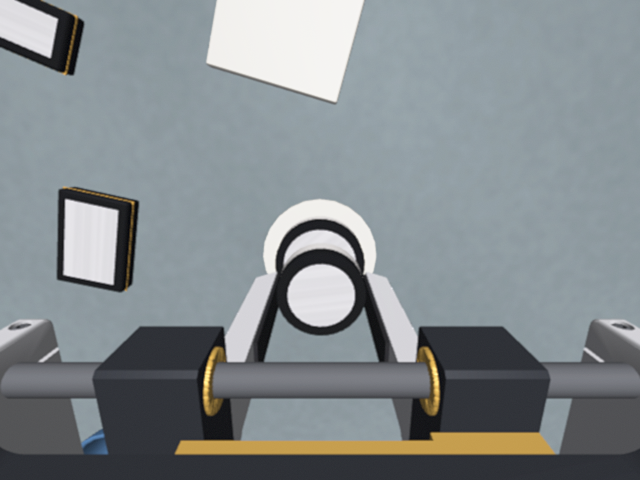

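The middle pot is held level at (320,293), in line with the wide pot and stand.

>>> {"name": "apply_moves", "arguments": {
  "targets": [
    {"translation":[0,0,1],"twist":[0,0,0],"fingers":4},
    {"translation":[0,0,2],"twist":[0,0,0],"fingers":4},
    {"translation":[0,0,2.4],"twist":[0,0,0],"fingers":4},
    {"translation":[0,0,2.55],"twist":[0,0,0],"fingers":4},
    {"translation":[0,0,2.55],"twist":[0,0,0],"fingers":4},
    {"translation":[0,0,2.55],"twist":[0,0,0],"fingers":4},
    {"translation":[0,0,2.55],"twist":[0,0,0],"fingers":4},
    {"translation":[0,0,2.55],"twist":[0,0,0],"fingers":4}
  ]
}}

```text
clock: 11.25
ee_pos: [0.6241, -0.0051, 0.0486]
tcp_rot: [0.707, 0.707, -0.001, -0.001]
wrist_force: [-4.3, -0.2, 5.2]
grip_width: 0.51
finger_force: 15.0
```

>>> {"name": "apply_moves", "arguments": {
  "targets": [
    {"translation":[0,0,0],"twist":[0,0,0],"fingers":5.2},
    {"translation":[0,0,0],"twist":[0,0,0],"fingers":6},
    {"translation":[0,0,0],"twist":[0,0,0],"fingers":7},
    {"translation":[0,0,0],"twist":[0,0,0],"fingers":7},
    {"translation":[0,0,-2],"twist":[0,0,0],"fingers":7},
    {"translation":[0,0,-5],"twist":[0,0,0],"fingers":7},
    {"translation":[4,0,-6],"twist":[0,0,0],"fingers":7},
    {"translation":[9,-0.5,-6],"twist":[0,0,0],"fingers":7},
    {"translation":[14,-1,-6],"twist":[0,0,0],"fingers":7},
    {"translation":[19,-1.5,-6],"twist":[0,0,0],"fingers":7}
  ]
}}

```text
clock: 12.5
ee_pos: [0.6101, 0.1866, 0.1103]
tcp_rot: [0.707, 0.707, 0.001, 0.0]
wrist_force: [0.5, 0.4, -0.0]
grip_width: 0.739
finger_force: 0.0
```

>>> {"name": "apply_moves", "arguments": {
  "targets": [
    {"translation":[5,-0.5,0],"twist":[0,0,0],"fingers":7},
    {"translation":[9,-0.8,0],"twist":[0,0,0],"fingers":7},
    {"translation":[12,-1,0],"twist":[0,0,0],"fingers":7},
    {"translation":[12.6,-1.1,0],"twist":[0,0,0],"fingers":7},
    {"translation":[12.6,-1.1,0],"twist":[0,0,0],"fingers":7},
    {"translation":[12.6,-1.1,0],"twist":[0,0,0],"fingers":7},
    {"translation":[12.6,-1.1,0],"twist":[0,0,0],"fingers":7},
    {"translation":[12.6,-1.1,0],"twist":[0,0,0],"fingers":7},
    {"translation":[12.6,-1.1,0],"twist":[0,0,0],"fingers":7}
  ]
}}

```text
clock: 13.62
ee_pos: [0.5987, 0.3105, 0.1085]
tcp_rot: [0.707, 0.707, -0.0, 0.0]
wrist_force: [0.3, -0.0, -0.2]
grip_width: 0.744
finger_force: 0.0
```

```bash
python3 look.py w5; python3 - <<'E'
from h import *
c=viewer.calibration("top"); p,d=viewer.read_camera("top"); W=world(d,c["K"],c["world_from_camera"])
ok=np.zeros(d.shape,bool); ok[160:240,270:350]=1
comps(W,ok,.034,.06); comps(W,ok,.014,.06); comps(W,ok,.004,.06)
E
```

```text
13.62 tcp [598.7 310.5 108.5] yaw 90.04 tilt 0.01 grip mm 70.0 q [-0.45  0.79 -0.12  1.54  0.12  0.82 -0.62]
px [594 240] n 17329 rect c 821.2 317.0 LxW 177.4 74.2 long-axis deg 81.2 zmed 33.1 mean [801.9 319.8]
px [319 242] n 1744 rect c 596.7 316.2 LxW 35.9 35.6 long-axis deg -80.0 zmed 19.0 mean [596.7 317.5]
px [149 246] n 1877 rect c 467.7 316.2 LxW 29.8 27.1 long-axis deg -56.4 zmed 27.8 mean [471.3 318.2]
px [248 290] n 811 rect c 560.9 314.0 LxW 21.3 9.9 long-axis deg -54.9 zmed 107.7 mean [559.9 316.1]
px [393 290] n 810 rect c 635.2 313.9 LxW 21.5 9.7 long-axis deg 55.8 zmed 107.6 mean [636.2 316.2]
px [325 419] n 3763 rect c 602.1 139.3 LxW 95.4 50.5 long-axis deg -1.3 zmed 9.0 mean [602.4 140.4]
px [309 202] n 627 rect c 625.5 -6.7 LxW 47.6 46.3 long-axis deg -1.3 zmed 44.3 mean [624.8  -6.4]
px [309 204] n 928 rect c 625.6 -6.2 LxW 60.1 58.0 long-axis deg -1.7 zmed 43.4 mean [622.3  -5.9]
px [309 206] n 1533 rect c 625.8 -5.0 LxW 78.6 78.5 long-axis deg 89.2 zmed 24.4 mean [621.8  -5.1]
```

>>> {"name": "apply_moves", "arguments": {
  "targets": [
    {"translation":[0.4,0,2],"twist":[0,0,0],"fingers":7},
    {"translation":[0.4,0,5],"twist":[0,0,0],"fingers":7},
    {"translation":[0.4,0,7.5],"twist":[0,0,0],"fingers":7},
    {"translation":[0.4,0,8.5],"twist":[0,0,0],"fingers":7},
    {"translation":[0.4,0,8.5],"twist":[0,0,0],"fingers":6},
    {"translation":[0.4,0,8.5],"twist":[0,0,0],"fingers":4},
    {"translation":[0.4,0,8.5],"twist":[0,0,0],"fingers":3},
    {"translation":[0.4,0,8.5],"twist":[0,0,0],"fingers":3},
    {"translation":[0.4,0,8.5],"twist":[0,0,0],"fingers":3},
    {"translation":[0.4,0,8.5],"twist":[0,0,0],"fingers":3}
  ]
}}

```text
clock: 14.98
ee_pos: [0.5991, 0.3151, 0.0243]
tcp_rot: [0.707, 0.707, 0.001, 0.0]
wrist_force: [0.2, -0.8, 5.8]
grip_width: 0.376
finger_force: 15.0
```

>>> {"name": "apply_moves", "arguments": {
  "targets": [
    {"translation":[0,0,0],"twist":[0,0,0],"fingers":3},
    {"translation":[0,0,-2],"twist":[0,0,0],"fingers":3},
    {"translation":[0,0,-5],"twist":[0,0,0],"fingers":3},
    {"translation":[0,0,-8],"twist":[0,0,0],"fingers":3},
    {"translation":[-2,0.2,-9],"twist":[0,0,0],"fingers":3},
    {"translation":[-6,0.5,-9],"twist":[0,0,0],"fingers":3},
    {"translation":[-11,1,-9],"twist":[0,0,0],"fingers":3},
    {"translation":[-16,1.3,-9],"twist":[0,0,0],"fingers":3},
    {"translation":[-21,1.8,-9],"twist":[0,0,0],"fingers":3},
    {"translation":[-26,2.2,-9],"twist":[0,0,0],"fingers":3}
  ]
}}

```text
clock: 16.23
ee_pos: [0.62, 0.0511, 0.1131]
tcp_rot: [0.707, 0.707, -0.001, 0.0]
wrist_force: [1.0, -0.1, -0.7]
grip_width: 0.383
finger_force: 15.0
```

>>> {"name": "apply_moves", "arguments": {
  "targets": [
    {"translation":[-3,0.2,0],"twist":[0,0,0],"fingers":3},
    {"translation":[-5,0.4,0],"twist":[0,0,0],"fingers":3},
    {"translation":[-6,0.4,0.5],"twist":[0,0,0],"fingers":3},
    {"translation":[-6,0.4,1.5],"twist":[0,0,0],"fingers":3},
    {"translation":[-6,0.4,2],"twist":[0,0,0],"fingers":3},
    {"translation":[-6,0.4,2],"twist":[0,0,0],"fingers":3},
    {"translation":[-6,0.4,2],"twist":[0,0,0],"fingers":3},
    {"translation":[-6,0.4,2],"twist":[0,0,0],"fingers":3},
    {"translation":[-6,0.4,2],"twist":[0,0,0],"fingers":3}
  ]
}}

```text
clock: 17.35
ee_pos: [0.6251, -0.005, 0.0937]
tcp_rot: [0.707, 0.708, 0.0, 0.0]
wrist_force: [-0.3, 0.4, -0.2]
grip_width: 0.38
finger_force: 15.0
```

```bash
python3 - <<'E'
from h import *
for i in range(4):
    s,p,d,K,Tc,T=toolcam(); print((s["ee_pos"]*1000).round(1))
W=world(d,K,Tc); v,u=np.mgrid[:480,:640]
ok=(abs(u-320)<50)
comps(W,ok,.095,.108,300)
comps(W,ok&(v<300),.036,.05,300);comps(W,(abs(u-320)<90)&(v<300),.004,.03,300)
cv2.imwrite("pics/w6.png",p[:,:,::-1])
E
```

```text
[625.1  -5.   93.7]
[625.   -5.1  93.7]
[625.   -5.1  93.7]
[625.   -5.1  93.6]
px [319 249] n 1783 rect c 623.6 4.1 LxW 47.9 32.7 long-axis deg -1.1 zmed 44.9 mean [623.1   8.5]
px [294  46] n 11307 rect c 603.3 140.2 LxW 81.6 63.9 long-axis deg -15.7 zmed 8.7 mean [606.5 136.8]
px [319 229] n 3936 rect c 623.2 7.4 LxW 79.3 60.3 long-axis deg 1.0 zmed 9.4 mean [623.3  14.8]
```

View pics/w6.png

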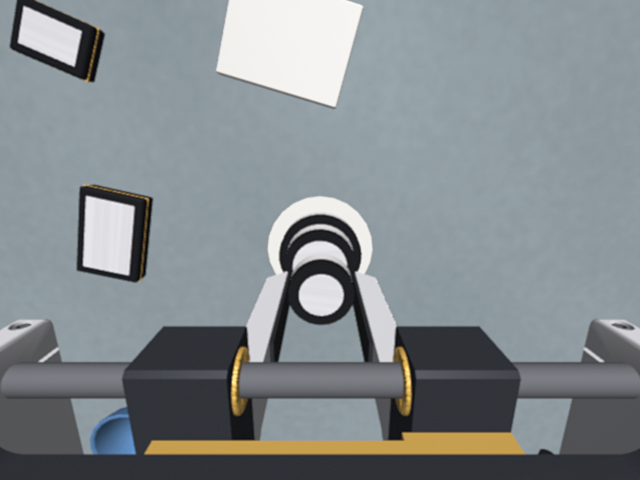

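The narrow pot is held level at (320,293), in line with the stack below it.

>>> {"name": "apply_moves", "arguments": {
  "targets": [
    {"translation":[0,0,1],"twist":[0,0,0],"fingers":3},
    {"translation":[0,0,2],"twist":[0,0,0],"fingers":3},
    {"translation":[0,0,2.4],"twist":[0,0,0],"fingers":3},
    {"translation":[0,0,2.55],"twist":[0,0,0],"fingers":3},
    {"translation":[0,0,2.55],"twist":[0,0,0],"fingers":3},
    {"translation":[0,0,2.55],"twist":[0,0,0],"fingers":3},
    {"translation":[0,0,2.55],"twist":[0,0,0],"fingers":3},
    {"translation":[0,0,2.55],"twist":[0,0,0],"fingers":3}
  ]
}}

```text
clock: 18.55
ee_pos: [0.6242, -0.0051, 0.0681]
tcp_rot: [0.707, 0.707, -0.001, -0.0]
wrist_force: [-3.1, -0.1, 5.4]
grip_width: 0.377
finger_force: 15.0
```

>>> {"name": "apply_moves", "arguments": {
  "targets": [
    {"translation":[0,0,0],"twist":[0,0,0],"fingers":4},
    {"translation":[0,0,0],"twist":[0,0,0],"fingers":5},
    {"translation":[0,0,0],"twist":[0,0,0],"fingers":6},
    {"translation":[0,0,0],"twist":[0,0,0],"fingers":6},
    {"translation":[0,0,-2],"twist":[0,0,0],"fingers":6},
    {"translation":[0,0,-5],"twist":[0,0,0],"fingers":7},
    {"translation":[0,-2,-6],"twist":[0,0,2],"fingers":8},
    {"translation":[0.4,-6,-6],"twist":[0,0,7],"fingers":8},
    {"translation":[0.8,-11,-6],"twist":[0,0,12.7],"fingers":8},
    {"translation":[1.2,-15.4,-5],"twist":[0,0,12.7],"fingers":8}
  ]
}}

```text
clock: 19.8
ee_pos: [0.4698, 0.0069, 0.1185]
tcp_rot: [0.781, 0.625, 0.001, 0.001]
wrist_force: [1.1, 0.4, -0.3]
grip_width: 0.853
finger_force: 0.0
```

>>> {"name": "apply_moves", "arguments": {
  "targets": [
    {"translation":[0,0,0],"twist":[0,0,0],"fingers":8},
    {"translation":[0,0,0],"twist":[0,0,0],"fingers":8},
    {"translation":[0,0,0],"twist":[0,0,0],"fingers":8},
    {"translation":[0,0,0],"twist":[0,0,0],"fingers":8},
    {"translation":[0,0,0],"twist":[0,0,0],"fingers":8},
    {"translation":[0,0,0],"twist":[0,0,0],"fingers":8}
  ]
}}

```text
clock: 20.55
ee_pos: [0.4711, 0.0067, 0.1179]
tcp_rot: [0.781, 0.625, 0.0, 0.0]
wrist_force: [-0.8, -0.4, -0.1]
grip_width: 0.85
finger_force: 0.0
```

```bash
python3 look.py w7; python3 - <<'E'
from h import *
c=viewer.calibration("top"); p,d=viewer.read_camera("top"); W=world(d,c["K"],c["world_from_camera"])
ok=np.zeros(d.shape,bool); ok[160:240,270:350]=1
comps(W,ok,.055,.08);comps(W,ok,.034,.08); comps(W,ok,.014,.08)
E
```

```text
20.55 tcp [471.1   6.7 117.9] yaw 77.35 tilt 0.0 grip mm 79.9 q [-0.    0.55 -0.1   2.11  0.11  0.49 -0.41]
px [458  39] n 9259 rect c 600.6 134.9 LxW 84.8 52.3 long-axis deg -15.5 zmed 8.7 mean [600.3 134.3]
px [256  79] n 3483 rect c 451.5 140.2 LxW 48.7 34.7 long-axis deg -22.3 zmed 14.8 mean [452.  139.7]
px [512 216] n 8895 rect c 618.3 1.3 LxW 79.5 67.9 long-axis deg 54.3 zmed 34.5 mean [613.8   4.5]
px [317 241] n 4421 rect c 467.8 9.6 LxW 66.9 46.3 long-axis deg 77.5 zmed 17.0 mean [468.4  11.9]
px [241 287] n 516 rect c 430.0 19.1 LxW 21.1 9.4 long-axis deg -69.0 zmed 111.5 mean [429.9  21.2]
px [400 287] n 521 rect c 512.2 0.8 LxW 21.1 9.3 long-axis deg 43.7 zmed 111.6 mean [513.2   2.5]
px [357 421] n 2588 rect c 466.5 -162.4 LxW 63.9 57.9 long-axis deg -12.6 zmed 18.3 mean [ 466.2 -168.4]
px [309 200] n 370 rect c 625.4 -6.3 LxW 36.0 33.5 long-axis deg -1.7 zmed 62.2 mean [624.9  -6.5]
px [309 202] n 628 rect c 625.6 -6.7 LxW 47.9 46.3 long-axis deg -1.3 zmed 60.6 mean [622.6  -6.5]
px [309 204] n 928 rect c 625.5 -5.5 LxW 59.2 59.0 long-axis deg 73.5 zmed 44.6 mean [620.9  -6.1]
```

Pot stack done, with all pots within 1 mm of each other. Now I'll grasp the large compact.

>>> {"name": "apply_moves", "arguments": {
  "targets": [
    {"translation":[0,0,2],"twist":[0,0,0],"fingers":8},
    {"translation":[0,0,5],"twist":[0,0,0],"fingers":8},
    {"translation":[0,0,8],"twist":[0,0,0],"fingers":8},
    {"translation":[0,0,9.4],"twist":[0,0,0],"fingers":7},
    {"translation":[0,0,9.4],"twist":[0,0,0],"fingers":6.5},
    {"translation":[0,0,9.4],"twist":[0,0,0],"fingers":5},
    {"translation":[0,0,9.4],"twist":[0,0,0],"fingers":4},
    {"translation":[0,0,9.4],"twist":[0,0,0],"fingers":4},
    {"translation":[0,0,9.4],"twist":[0,0,0],"fingers":4},
    {"translation":[0,0,9.4],"twist":[0,0,0],"fingers":4}
  ]
}}

```text
clock: 21.9
ee_pos: [0.4713, 0.0067, 0.0248]
tcp_rot: [0.781, 0.625, 0.0, 0.0]
wrist_force: [-0.7, -0.1, 6.2]
grip_width: 0.488
finger_force: 15.0
```

>>> {"name": "apply_moves", "arguments": {
  "targets": [
    {"translation":[0,0,-2],"twist":[0,0,0],"fingers":4},
    {"translation":[0,0,-5],"twist":[0,0,-4],"fingers":4},
    {"translation":[1.5,1,-7],"twist":[0,0,-12],"fingers":4},
    {"translation":[4,2.5,-7],"twist":[0,0,-22],"fingers":4},
    {"translation":[6.5,4,-7],"twist":[0,0,-32],"fingers":4},
    {"translation":[9,6,-7],"twist":[0,0,-42],"fingers":4},
    {"translation":[11.5,7.5,-7],"twist":[0,0,-52],"fingers":4},
    {"translation":[13.5,9,-7],"twist":[0,0,-62],"fingers":4},
    {"translation":[15,9.8,-7],"twist":[0,0,-72],"fingers":4},
    {"translation":[15.7,10.1,-7],"twist":[0,0,-82],"fingers":4}
  ]
}}

```text
clock: 23.15
ee_pos: [0.6044, 0.1387, 0.094]
tcp_rot: [0.176, 0.984, 0.0, 0.0]
wrist_force: [-0.4, 0.2, -1.2]
grip_width: 0.489
finger_force: 15.0
```

>>> {"name": "apply_moves", "arguments": {
  "targets": [
    {"translation":[0,0,0],"twist":[0,0,-4],"fingers":4},
    {"translation":[0,0,0.5],"twist":[0,0,-5.4],"fingers":4},
    {"translation":[0,0,1.5],"twist":[0,0,-5.4],"fingers":4},
    {"translation":[0,0,2],"twist":[0,0,-5.4],"fingers":4},
    {"translation":[0,0,2],"twist":[0,0,-5.4],"fingers":4},
    {"translation":[0,0,2],"twist":[0,0,-5.4],"fingers":4},
    {"translation":[0,0,2],"twist":[0,0,-5.4],"fingers":4},
    {"translation":[0,0,2],"twist":[0,0,-5.4],"fingers":4}
  ]
}}

```text
clock: 24.15
ee_pos: [0.6039, 0.1379, 0.0742]
tcp_rot: [0.133, 0.991, 0.0, 0.0]
wrist_force: [0.8, -0.2, -1.6]
grip_width: 0.488
finger_force: 15.0
```

```bash
python3 look.py w8; python3 - <<'E'
from h import *
s,p,d,K,Tc,T=toolcam()
comps(world(d,K,Tc),np.abs(np.mgrid[:480,:640][1]-320)<62,.055,.075,300)
E
```

```text
24.15 tcp [603.9 137.9  74.2] yaw 164.76 tilt 0.02 grip mm 45.9 q [ 0.03  0.82 -0.51  1.72  0.55  0.75  0.55]
px [257  35] n 4327 rect c 455.7 138.4 LxW 40.4 35.2 long-axis deg -22.5 zmed 14.8 mean [458.1 139. ]
px [322 279] n 16778 rect c 599.8 138.7 LxW 83.0 70.4 long-axis deg -18.5 zmed 66.3 mean [593.6 141.6]
px [137 316] n 5248 rect c 602.7 3.7 LxW 79.9 36.6 long-axis deg 73.1 zmed 22.9 mean [603.3   7. ]
px [551 429] n 1033 rect c 785.8 280.9 LxW 39.4 14.9 long-axis deg 82.5 zmed 22.3 mean [781.3 277.2]
px [320 284] n 10117 rect c 601.0 138.3 LxW 66.7 66.1 long-axis deg 74.9 zmed 66.2 mean [598.1 139.3]
```

View pics/w8.png

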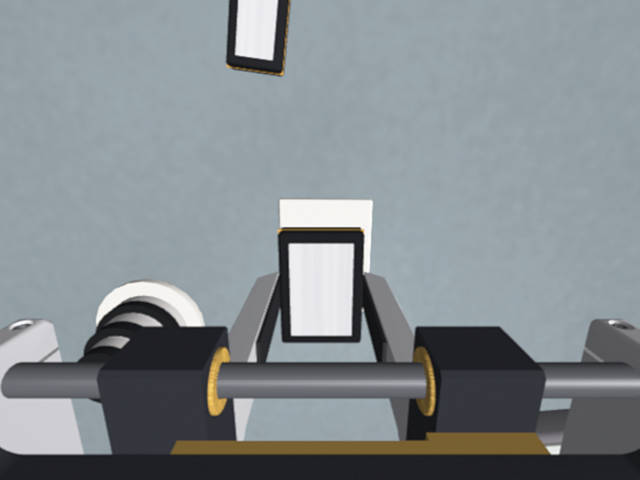

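The large compact is held level at (321,285) and parallel to the stand. The stand (columns 279–372) sits about 3 mm towards tool +y, so I'll correct slightly and lower.

>>> {"name": "apply_moves", "arguments": {
  "targets": [
    {"translation":[0,0.2,1.5],"twist":[0,0,0],"fingers":4},
    {"translation":[0,0.2,3],"twist":[0,0,0],"fingers":4},
    {"translation":[0,0.2,3.8],"twist":[0,0,0],"fingers":4},
    {"translation":[0,0.2,4.1],"twist":[0,0,0],"fingers":4},
    {"translation":[0,0.2,4.15],"twist":[0,0,0],"fingers":4},
    {"translation":[0,0.2,4.15],"twist":[0,0,0],"fingers":4},
    {"translation":[0,0.2,4.15],"twist":[0,0,0],"fingers":4},
    {"translation":[0,0.2,4.15],"twist":[0,0,0],"fingers":4}
  ]
}}

```text
clock: 25.25
ee_pos: [0.6036, 0.1395, 0.0328]
tcp_rot: [0.133, 0.991, -0.001, -0.001]
wrist_force: [-2.8, -0.7, 5.5]
grip_width: 0.488
finger_force: 15.0
```

>>> {"name": "apply_moves", "arguments": {
  "targets": [
    {"translation":[0,0,0],"twist":[0,0,0],"fingers":5},
    {"translation":[0,0,0],"twist":[0,0,0],"fingers":6},
    {"translation":[0,0,0],"twist":[0,0,0],"fingers":7},
    {"translation":[0,0,0],"twist":[0,0,0],"fingers":7},
    {"translation":[0,0,-2],"twist":[0,0,0],"fingers":7},
    {"translation":[0,0,-5],"twist":[0,0,0],"fingers":7},
    {"translation":[4,-1.1,-8],"twist":[0,0,2],"fingers":7},
    {"translation":[9,-2.5,-8],"twist":[0,0,5],"fingers":7},
    {"translation":[13,-3.7,-8],"twist":[0,0,7.4],"fingers":7},
    {"translation":[14.4,-4.1,-8],"twist":[0,0,7.4],"fingers":7}
  ]
}}

```text
clock: 26.5
ee_pos: [0.453, 0.138, 0.1138]
tcp_rot: [0.195, 0.981, -0.0, 0.0]
wrist_force: [0.9, 0.5, 0.2]
grip_width: 0.744
finger_force: 0.0
```

>>> {"name": "apply_moves", "arguments": {
  "targets": [
    {"translation":[0,0,0],"twist":[0,0,0],"fingers":7},
    {"translation":[0,0,0],"twist":[0,0,0],"fingers":7},
    {"translation":[0,0,0],"twist":[0,0,0],"fingers":7},
    {"translation":[0,0,0],"twist":[0,0,0],"fingers":7},
    {"translation":[0,0,0],"twist":[0,0,0],"fingers":7},
    {"translation":[0,0,0],"twist":[0,0,0],"fingers":7}
  ]
}}

```text
clock: 27.25
ee_pos: [0.4546, 0.1381, 0.1124]
tcp_rot: [0.196, 0.981, -0.0, -0.0]
wrist_force: [1.1, 0.1, -0.5]
grip_width: 0.744
finger_force: 0.0
```

```bash
python3 look.py w9; python3 - <<'E'
from h import *
c=viewer.calibration("top"); p,d=viewer.read_camera("top"); W=world(d,c["K"],c["world_from_camera"])
ok=np.zeros(d.shape,bool); ok[180:260,190:265]=1
comps(W,ok,.014,.08);comps(W,ok,.004,.08)
E
```

```text
27.25 tcp [454.6 138.1 112.4] yaw 157.36 tilt 0.01 grip mm 69.9 q [-0.02  0.6  -0.48  2.09  0.52  0.56  0.3 ]
px [549 176] n 2285 rect c 465.2 313.2 LxW 29.9 27.0 long-axis deg -27.8 zmed 27.6 mean [463.  309.8]
px [322 241] n 2505 rect c 451.6 140.3 LxW 49.0 34.4 long-axis deg -23.6 zmed 14.9 mean [450.  140.8]
px [249 289] n 666 rect c 436.9 105.0 LxW 21.1 9.9 long-axis deg 12.6 zmed 109.2 mean [434.5 105. ]
px [392 289] n 677 rect c 465.6 173.7 LxW 21.2 9.4 long-axis deg -56.7 zmed 109.3 mean [463.8 175.4]
px [375 353] n 958 rect c 564.8 143.1 LxW 49.5 13.6 long-axis deg 78.4 zmed 9.0 mean [565.3 144.6]
px [385 412] n 1784 rect c 621.8 135.1 LxW 63.9 44.5 long-axis deg 74.4 zmed 24.8 mean [618.7 133. ]
px [251 431] n 1896 rect c 603.7 1.5 LxW 79.8 40.6 long-axis deg 78.0 zmed 9.3 mean [599.4   5.4]
px [228 220] n 1004 rect c 603.0 137.8 LxW 66.3 47.1 long-axis deg -14.9 zmed 23.9 mean [602.1 136.7]
px [229 220] n 1652 rect c 604.6 138.3 LxW 84.1 64.5 long-axis deg -15.2 zmed 22.4 mean [602.5 136. ]
```

>>> {"name": "apply_moves", "arguments": {
  "targets": [
    {"translation":[0.1,0,2],"twist":[0,0,0],"fingers":7},
    {"translation":[0.1,0,5],"twist":[0,0,0],"fingers":7},
    {"translation":[0.1,0,7.7],"twist":[0,0,0],"fingers":7},
    {"translation":[0.1,0,8.9],"twist":[0,0,0],"fingers":6},
    {"translation":[0.1,0,8.9],"twist":[0,0,0],"fingers":5.5},
    {"translation":[0.1,0,8.9],"twist":[0,0,0],"fingers":4},
    {"translation":[0.1,0,8.9],"twist":[0,0,0],"fingers":2.8},
    {"translation":[0.1,0,8.9],"twist":[0,0,0],"fingers":2.8},
    {"translation":[0.1,0,8.9],"twist":[0,0,0],"fingers":2.8},
    {"translation":[0.1,0,8.9],"twist":[0,0,0],"fingers":2.8}
  ]
}}

```text
clock: 28.6
ee_pos: [0.4543, 0.1386, 0.0242]
tcp_rot: [0.196, 0.981, 0.0, 0.001]
wrist_force: [-0.1, -0.9, 7.2]
grip_width: 0.36
finger_force: 15.0
```

>>> {"name": "apply_moves", "arguments": {
  "targets": [
    {"translation":[0,0,-2],"twist":[0,0,0],"fingers":2.8},
    {"translation":[0,0,-5],"twist":[0,0,0],"fingers":2.8},
    {"translation":[-1.5,0.6,-8],"twist":[0,0,-1],"fingers":2.8},
    {"translation":[-5,2,-8],"twist":[0,0,-3],"fingers":2.8},
    {"translation":[-9,3.7,-8],"twist":[0,0,-5],"fingers":2.8},
    {"translation":[-12.5,5.1,-8],"twist":[0,0,-7.5],"fingers":2.8},
    {"translation":[-13.8,5.6,-7],"twist":[0,0,-7.5],"fingers":2.8},
    {"translation":[-13.8,5.6,-5],"twist":[0,0,-7.5],"fingers":2.8},
    {"translation":[-13.8,5.6,-4.6],"twist":[0,0,-7.5],"fingers":2.8},
    {"translation":[-13.8,5.6,-4.6],"twist":[0,0,-7.5],"fingers":2.8}
  ]
}}

```text
clock: 29.85
ee_pos: [0.6009, 0.1373, 0.0688]
tcp_rot: [0.131, 0.991, -0.0, -0.001]
wrist_force: [-0.2, 0.6, -0.5]
grip_width: 0.361
finger_force: 15.0
```

>>> {"name": "apply_moves", "arguments": {
  "targets": [
    {"translation":[0,0,0],"twist":[0,0,0],"fingers":2.8},
    {"translation":[0,0,0],"twist":[0,0,0],"fingers":2.8},
    {"translation":[0,0,0],"twist":[0,0,0],"fingers":2.8},
    {"translation":[0,0,0],"twist":[0,0,0],"fingers":2.8}
  ]
}}

```text
clock: 30.35
ee_pos: [0.6027, 0.137, 0.0697]
tcp_rot: [0.132, 0.991, 0.0, 0.0]
wrist_force: [1.2, -0.3, -0.8]
grip_width: 0.363
finger_force: 15.0
```

```bash
python3 look.py w10
```

```text
30.35 tcp [602.7 137.   69.7] yaw 164.85 tilt 0.02 grip mm 34.1 q [ 0.04  0.83 -0.52  1.72  0.57  0.74  0.54]
px [323 274] n 14255 rect c 601.9 140.3 LxW 83.4 64.9 long-axis deg -16.1 zmed 60.1 mean [590.3 142. ]
px [135 322] n 5828 rect c 602.0 2.7 LxW 79.8 35.7 long-axis deg 76.1 zmed 24.6 mean [603.8   7.5]
px [103 403] n 422 rect c 636.9 -7.8 LxW 30.6 9.7 long-axis deg 76.5 zmed 62.9 mean [636.2  -7.6]
px [537 435] n 1897 rect c 781.2 268.1 LxW 56.5 9.6 long-axis deg 78.1 zmed 20.6 mean [778.4 263.5]
```

View pics/w10.png

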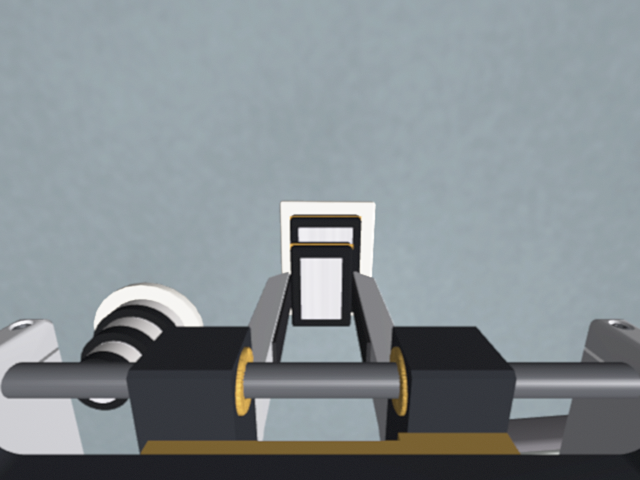

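The small compact is held level at (322,285) over the large one (centre column 326), aligned to about 2 mm. Lowering now.

>>> {"name": "apply_moves", "arguments": {
  "targets": [
    {"translation":[0,0.1,1],"twist":[0,0,0],"fingers":2.8},
    {"translation":[0,0.1,1.7],"twist":[0,0,0],"fingers":2.8},
    {"translation":[0,0.1,2.05],"twist":[0,0,0],"fingers":2.8},
    {"translation":[0,0.1,2.15],"twist":[0,0,0],"fingers":2.8},
    {"translation":[0,0.1,2.15],"twist":[0,0,0],"fingers":2.8},
    {"translation":[0,0.1,2.15],"twist":[0,0,0],"fingers":2.8},
    {"translation":[0,0.1,2.15],"twist":[0,0,0],"fingers":2.8},
    {"translation":[0,0.1,2.15],"twist":[0,0,0],"fingers":2.8}
  ]
}}

```text
clock: 31.4
ee_pos: [0.6024, 0.1378, 0.0482]
tcp_rot: [0.132, 0.991, -0.0, -0.0]
wrist_force: [-2.4, -1.4, 5.2]
grip_width: 0.36
finger_force: 15.0
```

>>> {"name": "apply_moves", "arguments": {
  "targets": [
    {"translation":[0,0,0],"twist":[0,0,0],"fingers":4},
    {"translation":[0,0,0],"twist":[0,0,0],"fingers":5},
    {"translation":[0,0,0],"twist":[0,0,0],"fingers":6},
    {"translation":[0,0,0],"twist":[0,0,0],"fingers":6},
    {"translation":[0,0,-2],"twist":[0,0,0],"fingers":6},
    {"translation":[0,0,-5],"twist":[0,0,0],"fingers":6},
    {"translation":[0,0,-9],"twist":[0,0,0],"fingers":6},
    {"translation":[4,0,-12],"twist":[0,0,0],"fingers":6},
    {"translation":[9,0,-14],"twist":[0,0,0],"fingers":6},
    {"translation":[13,0,-15],"twist":[0,0,0],"fingers":6}
  ]
}}

```text
clock: 32.65
ee_pos: [0.4762, 0.173, 0.2005]
tcp_rot: [0.131, 0.991, 0.001, 0.001]
wrist_force: [0.4, -0.1, 0.4]
grip_width: 0.637
finger_force: 0.0
```

>>> {"name": "apply_moves", "arguments": {
  "targets": [
    {"translation":[0,0,0],"twist":[0,0,0],"fingers":6},
    {"translation":[0,0,0],"twist":[0,0,0],"fingers":6},
    {"translation":[0,0,0],"twist":[0,0,0],"fingers":6},
    {"translation":[0,0,0],"twist":[0,0,0],"fingers":6},
    {"translation":[0,0,0],"twist":[0,0,0],"fingers":6},
    {"translation":[0,0,0],"twist":[0,0,0],"fingers":6}
  ]
}}

```text
clock: 33.4
ee_pos: [0.4774, 0.1719, 0.1978]
tcp_rot: [0.132, 0.991, 0.0, -0.0]
wrist_force: [-0.4, 0.2, -0.5]
grip_width: 0.64
finger_force: 0.0
```

```bash
python3 - <<'E'
from h import *
c=viewer.calibration("top"); p,d=viewer.read_camera("top"); W=world(d,c["K"],c["world_from_camera"])
cv2.imwrite("pics/top9.png",p[:,:,::-1])
ok=np.zeros(d.shape,bool); ok[160:260,190:350]=1
comps(W,ok,.055,.08);comps(W,ok,.029,.08);comps(W,ok,.014,.08);comps(W,ok,.004,.08)
E
```

```text
px [309 200] n 372 rect c 625.5 -6.3 LxW 36.3 33.6 long-axis deg -1.7 zmed 62.3 mean [625.   -6.5]
px [309 202] n 642 rect c 625.8 -6.7 LxW 47.7 46.3 long-axis deg -1.8 zmed 60.8 mean [622.3  -6.5]
px [228 219] n 571 rect c 601.3 136.0 LxW 48.5 34.4 long-axis deg -14.7 zmed 37.8 mean [600.5 135.2]
px [309 204] n 931 rect c 625.8 -6.2 LxW 60.2 58.0 long-axis deg -1.6 zmed 44.8 mean [620.8  -6.1]
px [228 220] n 1011 rect c 602.8 137.4 LxW 66.2 46.6 long-axis deg -14.8 zmed 35.7 mean [600.8 135.1]
px [309 206] n 1543 rect c 625.8 -4.9 LxW 78.8 78.5 long-axis deg 88.1 zmed 24.3 mean [620.9  -5.2]
px [229 220] n 1656 rect c 604.5 138.2 LxW 84.3 64.5 long-axis deg -15.2 zmed 23.2 mean [601.8 135.2]
```

View pics/top9.png

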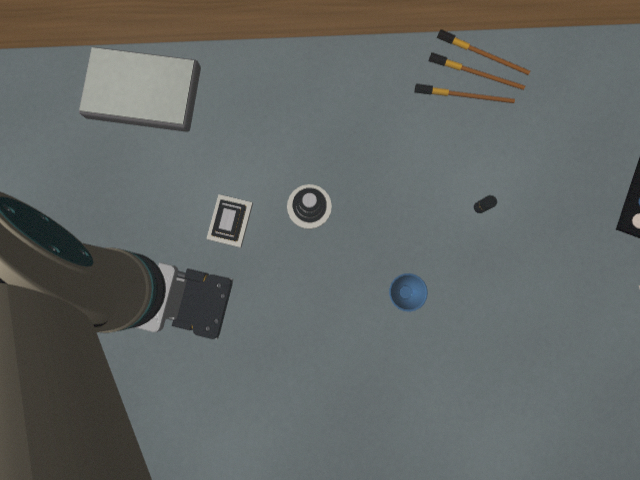

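The final view shows both stacks centred within about 2 mm: pots at (309,204), compacts at (229,220). The bowl and lipstick haven't moved, and the arm is clear.

```bash
python3 -c "
from workcell import close_job
print(close_job())"
```

```text
the job is handed in; nothing more can be done
None
```

I stacked the three pots and both compacts on their stands, each centred within about 2 mm by the top camera, and handed the job in at about 33 s; the bowl and lipstick were where they started, the arm hid the varnish bottle in the last picture (no move went near it), and no verdict was returned.

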